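Click the display arm onto the tape stand

ROBOT

A 6-joint arm with a two-finger parallel gripper is mounted at the origin on the work surface. World frame = base frame: x ahead of the robot, y to its left, z up, the work surface at z = 0. Lengths are in m, angles in rad, forces in N, time in s.
With the tool pointing down it reaches from about 0.275 to 0.825 m from the base axis. Payload 4.9 kg.
Tool frame: the origin (TCP) lies at the very end of the fingers, on their centre line; the grasp point (between the pads) lies 19 mm behind it; z points along the fingers, y is the line along which they close (so a half turn about z gives the same grasp; the last joint's range is limited). The gripper opens to 85 mm and grips with 20 to 120 N. Pads are 22 mm wide; open, the fingers measure 114 mm over their backs; the gripper's body (76 mm by 85 mm) begins 54 mm behind the grasp point. The pads swing forward as they close: fully open they stand 13 mm farther back than shut.
Start: joints at [-1.431, 0.326, -0.193, 1.052, 0, 1.437], TCP at [0.149, -0.53, 0.231] pointing down, gripper open.
Joint ranges: [-2.65, 2.65], [-0.97, 1.79], [-1.3, 1.35], [-1.93, 2.1], [-1.47, 1.37], [-3.14, 3.14]. Speed limits (rad/s): [2.57, 2.57, 3.14, 3.14, 3.14, 3.14].

INTERFACE

Orientations are given as a unit quaternion [w, x, y, z].
In Python, from workcell import sense, snapshot, camera_model, job_done gives the robot as it stands.
- The arm moves only by the shell command python3 -m crank 'ROWS' [FORCE]. ROWS is JSON, a list of rows, each an object with "gripper": the finger opening in mm, from 0 to 85.4; "xyz": the shift along the tool's x, y, z in units of 40 mm (1.0 is 40 mm), a list of three; "roll": the turn about the tool's z in units of 8 degrees (1.0 is 8 degrees). A call has exactly 5 rows; each row shifts and turns the commanded pose from where the row before left it, along the tool's axes as they then stand; what a row does not reach is not made up. A row lasts 1/10 s, in which the tool goes at most 50 mm and 8.59 degrees, less where a joint would pass 70% of its speed; a pose out of reach is approached as far as the arm can. A call is refused whole if a number of a shift passes 1 or a number of a turn 1, either way. A call with a gripper value outside its range is refused whole. The fingers move at their own pace and stop on an object; FORCE is the grip in N (left out, the last holds). Time passes only in rows, so rows that do not move let the fingers close, or fill a call up. It gives the time, the measured TCP pose, the force, the opening and the grip force at its end, in the units of the state.
- sense(): the state, without advancing time (a new reading comes with each control period).
- snapshot(name): name is "scene" or "top" or "wrist"; returns (picture, depth): 384x512x3 uint8, red, green, blue; 384x512 float32, m along the optical axis (not along the pixel's ray), 0 where there is no reading.
- camera_model(name): a dict with "K" (3x3 intrinsics, pixels), "R" (3x3) and "t" (3): a world point X has camera coordinates R X + t. Camera axes: x right, y down, z forward; pixel columns grow to the right and rows downward; lengths in m; the calibration is good to about 2 mm. The wrist camera is an equidistant fisheye: a pixel r from the principal point sees the ray r / f radians off the axis. A picture is of the moment at which its call begins: read the wrist's pose just before it. camera_model takes no time and is no camera call; for the wrist camera it gives the pose at the moment of the call.
- job_done(): hands the job in; it is judged then, once.
The state is a dict: "time": time; "q": joint angles; "dq": joint speeds; "effort": joint torques, N m; "tool_pos": TCP position; "ee_rot": TCP orientation; "wrist_force": force on the tool from outside, world axes, zero at the start; "ft_torque": the same for the moment, N m; "finger_gap": opening from 0.0 (shut) to 1.0 (fully open); "gripper_force": force on a finger pad.
Only numpy, scipy, OpenCV 4.12 (cv2) and the standard library are available. Lean on these libraries where they do the work, as an engineer would, in place of code of your own. Each camera call takes 0.05 s, during which the arm holds its last target. There are 200 camera calls.

TASK

The counter stand for masking tape is missing one arm. Take the loose square-tube display arm, slide its open end onto the stand's bare stub until it meets the spring button, pinch the button in at the mouth of the tube and slide the tube on over it until the button clicks out through the hole in the tube, then let go. Do it gently by feel, never forcing the arm against the stand, and leave the other goods on the table where they are.

Things in the scene. Friction and masses are not known exactly. Their poses are not given: they have to be found in the camera images.
- stand: counter stand screwed to the table: foot plate 170 x 190 x 8 mm, column 40 x 40 mm, 176 mm high, with a clamp screw 20 mm long on its -x side. Origin on the table under the column's axis. Its bare stub, a level 18 x 18 mm steel bar, runs from the column along the stand's +y, its axis 150 mm above the table. Along -y a like arm is already fitted, with three rolls of tape 110 mm across.
- clip (a joint): how far the spring button is pressed in, m: 0 fully out, about 0.006 under the tube's wall, 0.007 flush. It is a 9 mm round stud on the stub's +x face (stand frame), mid height, standing 7 mm out, edge rounded 2 mm, spring 2.5 N to 6 N. Standing out it stops the tube dead; pressed level with the tube's outside (about 0.003) it slips under the flared mouth as the tube slides on.
- tube_centre (a point): centre of the loose display arm: a straight square steel tube, 25 x 25 mm outside, 20 x 20 mm inside (1 mm play all round the stub), 160 mm long along its y, about 0.2 kg, lying on its underside. Open mouth at -y; at +y an end plate 25 mm wide, 4 thick, standing 20 mm above the tube. Fitted, its axes are the stand's and the tube is on the stub's axis.
- tube_mouth (a point): centre of the arm's open mouth, 80 mm from tube_centre along -y. The last 5.5 mm of the walls are flared inside, almost to the full outside width. The round 11 mm hole is in the tube's +x wall, mid height, 55 mm from the mouth. The stub telescopes and is clamped at a reach that differs each time and is not measured: see stub_root.
- prong: bystander, not the arm: a round 18 mm steel prong 150 mm long, lying along its y, with a 45 mm square mounting plate at its +y end; origin under its middle
- tape_roll: bystander: a roll of masking tape lying flat, 110 mm across, 36 mm high; origin under its centre
- mini_roller: bystander: a small paint roller with its handle, lying; sleeve 32 mm thick and 100 mm long at the origin, handle to its -x, 265 mm off at the end
- scraper: bystander: a filling knife lying flat, 215 mm long along its x, blade 90 mm wide at its +x end, 16 mm high
- paint_tin: bystander: a tin 100 mm across, 115 mm high; origin under its centre
- filler_tub: bystander: a tub 80 mm across, 85 mm high; origin under its centre
- stub_root (a point): where the stub's axis leaves the column's +y face (stand frame 0, 20, 150 mm). The stub ends 175 to 215 mm from here, with a tapered nose 10 mm long, 11 mm square at its end; the button's middle is always 95 mm short of the end. So the tube stops at the button after 90 mm on the stub, and clicks home about 59 mm further on: look or feel for it.
There are look-alikes about, which are no part of the job. What is shaped like the part that bears tube_centre but blue is not meant.

How it is judged:
By the outcome, as a careful person would: the job done as asked, in the order asked, and still so for the second after the job is handed in, with the robot touching nothing.
It also fails if it takes over 72 s, if anything falls off the work surface, if the arm or the gripper's body presses on something with over 40 N, if the wrist force passes 120 N, or if a joint passes its speed limit or range.

## Working session

There is one attempt and no reset: what is moved stays moved. The work goes in short steps, Python scripts to look and compute and a shell command to move; the robot and the scene stay as the last step left them, time stands still between calls to the robot, and variables do not carry over. Pictures are saved under pics/ and viewed, at most 10 in all, crops included, and the job is handed in when it is done.

```bash
mkdir -p pics; ls; python3 - <<'E'
from workcell import *
import cv2,numpy as np
s=sense();print({k:np.round(v,3).tolist() for k,v in s.items()})
for n in["scene","top"]:
    p,d=snapshot(n);cv2.imwrite(f"pics/{n}0.png",cv2.resize(p[:,:,::-1],(800,600)));np.savez(f"{n}0.npz",p=p,d=d,**camera_model(n))
    m=camera_model(n);print(n,np.round(m["K"],1).tolist(),np.round(-m["R"].T@m["t"],3))
E
```

```text
pics
{'time': 0.0, 'q': [-1.431, 0.327, -0.194, 1.052, 0.0, 1.437], 'dq': [0.002, 0.0, -0.0, 0.0, -0.001, -0.001], 'effort': [0.001, -44.34, 26.244, 0.015, 0.0, 0.0], 'tool_pos': [0.149, -0.529, 0.231], 'ee_rot': [-0.001, 0.991, 0.136, 0.0], 'wrist_force': [0.098, -0.868, -0.093], 'ft_torque': [-0.025, -0.007, 0.033], 'gripper_force': 0.0, 'finger_gap': 0.998}
scene [[391.1, 0.0, 254.3], [0.0, 391.1, 185.8], [0.0, 0.0, 1.0]] [1.25  0.005 0.805]
top [[393.6, 0.0, 247.9], [0.0, 393.6, 193.6], [0.0, 0.0, 1.0]] [0.403 0.138 1.111]
```

View pics/scene0.png

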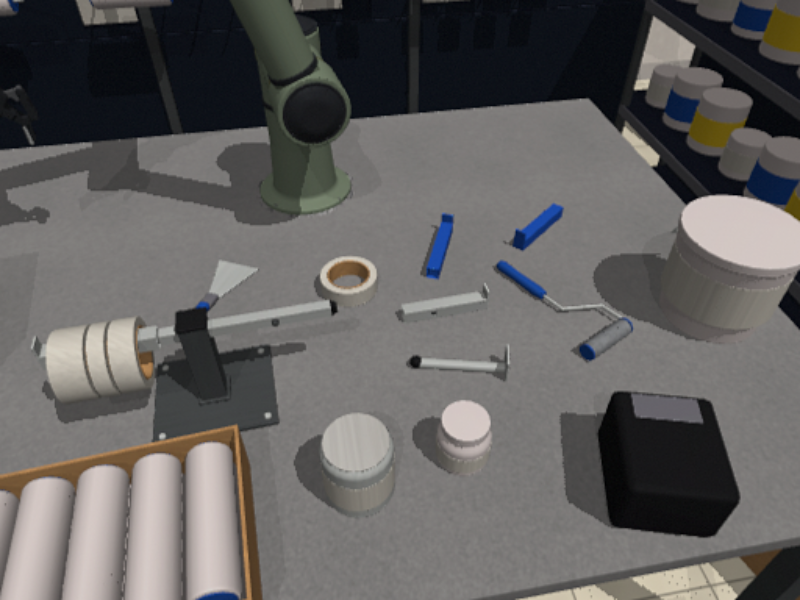

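View pics/top0.png

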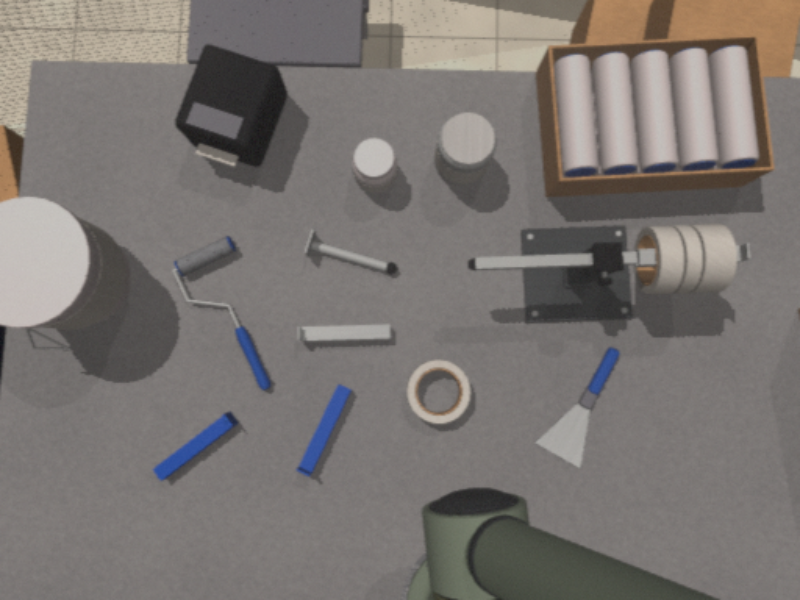

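The scene view shows the stand with its bare stub running right, with the tip at (335,308) and the button at about (275,322). The grey loose tube runs from its mouth at (402,308) to the end plate at (487,292). In the top view, the tube is at (302–390,333) with its mouth to the right (-y), and the stub tip is at (472,264). The column is at (607,257).

```bash
cat > h.py <<'E'
import numpy as np,cv2
from workcell import *
def cloud(z):
    K,R,t,d=z["K"],z["R"],z["t"],z["d"]
    v,u=np.mgrid[:d.shape[0],:d.shape[1]]
    c=np.stack([(u-K[0,2])*d/K[0,0],(v-K[1,2])*d/K[1,1],d],-1)
    return (c-t)@R          # R^T (c-t)
def onplane(z,uv,h):
    K,R,t=z["K"],z["R"],z["t"]; o=-R.T@t
    r=np.array([(uv[0]-K[0,2])/K[0,0],(uv[1]-K[1,2])/K[1,1],1])@R
    return o+r*(h-o[2])/r[2]
def biggest(mask,roi):
    m=np.zeros(mask.shape,np.uint8);a,b,c,d=roi;m[b:d,a:c]=mask[b:d,a:c]
    cs,_=cv2.findContours(m,cv2.RETR_EXTERNAL,cv2.CHAIN_APPROX_NONE)
    return max(cs,key=cv2.contourArea)
E
python3 - <<'E'
from h import *
z=np.load("top0.npz");P=cloud(z);Z=P[...,2];p=z["p"].astype(int)
# tube
def rep(n,c,h):
    r=cv2.minAreaRect(c);b=cv2.boxPoints(r);print(n,"px",np.round(r[0],1),np.round(r[1],1))
    w=np.array([onplane(z,q,h) for q in b]);
    e=[(w[i]+w[(i+1)%4])/2 for i in range(4)]
    L=[np.linalg.norm(w[i]-w[(i+1)%4]) for i in range(4)]
    i=int(np.argmin(L[:2]));a,bb=e[i],e[i+2]
    if a[1]>bb[1]:a,bb=bb,a
    d=bb-a;print("  -y end",np.round(a,4),"+y end",np.round(bb,4),"len",np.linalg.norm(d).round(4),"wid",round(L[i],4),"yaw",np.degrees(np.arctan2(-d[0],d[1])).round(2),"medz",)
tm=(Z>.015)&(Z<.045)
rep("tube",biggest(tm,(180,195,262,235)),.025)
g=p.min(2)>130
rep("tubecol",biggest(g,(195,200,262,228)),.025)
sm=(Z>.135)&(Z<.175)
rep("stub",biggest(sm,(290,150,378,185)),.159)
rep("stubcol",biggest(g,(290,155,378,182)),.159)
for n,(u,v) in dict(tube=(225,213),stub=(340,168),col=(388,163),nose=(304,169)).items(): print(n,P[v-1:v+2,u-1:u+2].reshape(-1,3).mean(0).round(4))
s=np.load("scene0.npz");Ps=cloud(s)
for n,(u,v) in dict(tube=(285,196),button=(176,206),nose=(213,197)).items(): print(n,Ps[v-1:v+2,u-1:u+2].reshape(-1,3).mean(0).round(4))
c=np.hstack([cv2.resize(s["p"][180:220,80:230,::-1],None,fx=5,fy=5,interpolation=2),]);c2=cv2.resize(z["p"][150:230,190:340,::-1],None,fx=5,fy=5,interpolation=2)
cv2.imwrite("pics/crop1.png",np.vstack([c,c2])[:600])
E
```

```text
tube px [219.  212.5] [ 9. 58.]
  -y end [0.4668 0.152  0.025 ] +y end [0.4624 0.3123 0.025 ] len 0.1603 wid 0.0248 yaw 1.58 medz
tubecol px [222.  212.1] [ 9.3 54.2]
  -y end [0.4702 0.149  0.025 ] +y end [0.4619 0.2986 0.025 ] len 0.1498 wid 0.0256 yaw 3.17 medz
stub px [338. 166.] [16. 78.]
  -y end [ 0.5812 -0.1612  0.159 ] +y end [0.5762 0.0288 0.159 ] len 0.1901 wid 0.0396 yaw 1.5 medz
stubcol px [340.5 166.3] [ 7.5 73.1]
  -y end [ 0.5836 -0.1614  0.159 ] +y end [0.5725 0.0165 0.159 ] len 0.1782 wid 0.0184 yaw 3.58 medz
tube [0.4637 0.2155 0.0249]
stub [ 0.5738 -0.0711  0.1594]
col [ 0.5858 -0.1818  0.1771]
nose [0.569  0.0165 0.1592]
tube [0.475  0.2256 0.0239]
button [ 0.5908 -0.0681  0.1539]
nose [0.5785 0.0195 0.1558]
```

View pics/crop1.png

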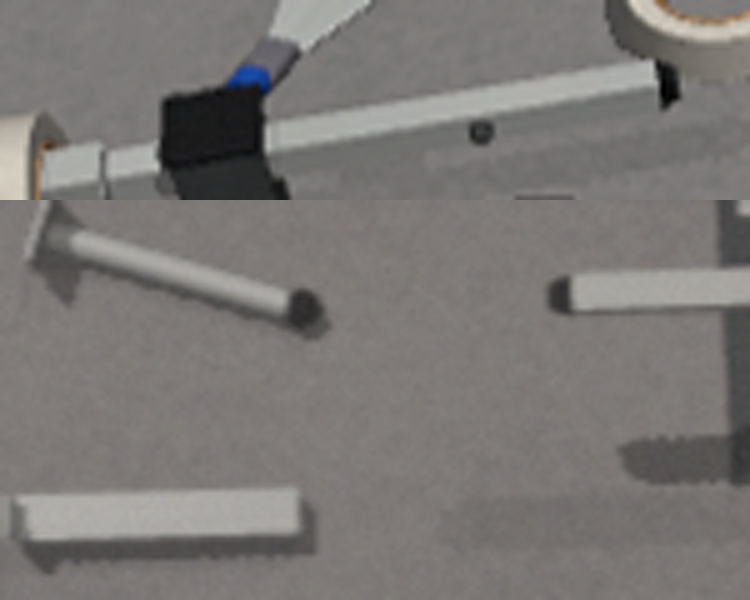

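The crop shows the tube's mouth at full-frame pixel (250,212). The stub's nose begins at about (300,169), and the button is on the stub's +x side. Next I'll fit centrelines for the yaw.

```bash
python3 - <<'E'
from h import *
z=np.load("top0.npz");g=cv2.cvtColor(z["p"],cv2.COLOR_RGB2GRAY).astype(float)
def line(n,u0,u1,v0,v1,h,bg):
    w=[]
    for u in range(u0,u1):
        c=np.clip(g[v0:v1,u]-bg,0,None); w.append(onplane(z,(u,(c*np.arange(v0,v1)).sum()/c.sum()),h))
    w=np.array(w);k,b=np.polyfit(w[:,1],w[:,0],1)
    print(n,"x=%.4f + %.4f*y"%(b,k),"yaw",np.degrees(-np.arctan(k)).round(2),"res",(w[:,0]-k*w[:,1]-b).std().round(5),"y",w[[0,-1],1].round(4))
print(g[195:230,225].round(),g[158:180,320].round())
line("tube",199,247,200,225,.025,125)
line("stub",308,330,158,178,.159,125)
line("stub2",308,375,158,178,.159,150)
row=g[210:215].mean(0);print(row[244:256].round());print(g[166:171].mean(0)[296:310].round())
for u in(249.5,250,250.5):print(onplane(z,(u,212),.025)[1].round(4))
for u in(299.5,300.5,304,304.5):print(u,onplane(z,(u,169),.155)[1].round(4))
E
```

```text
[125. 126. 124. 127. 125. 124. 123. 123. 121. 124. 122. 125. 127. 155.
 171. 171. 169. 172. 171. 166. 169. 163. 109.  83.  79.  78.  84. 108.
 111. 118. 121. 122. 121. 123. 123.] [121. 122. 121. 119. 121. 124. 150. 164. 164. 166. 166. 166. 161. 128.
 108. 124. 126. 123. 124. 125. 123. 127.]
tube x=0.4779 + -0.0537*y yaw 3.08 res 0.00021 y [0.2873 0.1576]
stub x=0.5734 + -0.0591*y yaw 3.38 res 0.00019 y [ 0.0068 -0.0444]
stub2 x=0.5730 + -0.0580*y yaw 3.32 res 0.00031 y [ 0.0068 -0.1539]
[167. 168. 168. 168. 165. 139. 102.  91.  99. 113. 121. 123.]
[126. 124. 120.  99.  67.  56.  52.  67. 128. 162. 165. 165. 165. 165.]
0.1479
0.1465
0.1451
299.5 0.027
300.5 0.0246
304 0.016
304.5 0.0148
```

```bash
R='{"gripper":60,"xyz":[0,0,0],"roll":-0.97}'; python3 -m crank '[{"gripper":60,"xyz":[0,0,0],"roll":-0.97},{"gripper":60,"xyz":[0,0,0],"roll":-0.97},{"gripper":60,"xyz":[0,0,0],"roll":-0.97},{"gripper":60,"xyz":[0,0,0],"roll":-0.97},{"gripper":60,"xyz":[0,0,0],"roll":-0.97}]' 40
python3 -m crank '[{"gripper":60,"xyz":[0,0,0],"roll":-0.97},{"gripper":60,"xyz":[0,0,0],"roll":-0.97},{"gripper":60,"xyz":[0,0,0],"roll":-0.97},{"gripper":60,"xyz":[0,0,0],"roll":-0.97},{"gripper":60,"xyz":[0,0,0],"roll":-0.97}]'
python3 -m crank '[{"gripper":60,"xyz":[0.9,0.44,0],"roll":0},{"gripper":60,"xyz":[0.9,0.44,0],"roll":0},{"gripper":60,"xyz":[0.9,0.44,0],"roll":0},{"gripper":60,"xyz":[0.9,0.44,0],"roll":0},{"gripper":60,"xyz":[0.9,0.44,0],"roll":0}]'
```

```text
time: 0.6
tool_pos: [0.1487, -0.5291, 0.2308]
ee_rot: [-0.001, 0.888, 0.46, 0.0]
wrist_force: [0.1, -0.0, 0.3]
finger_gap: 0.708
gripper_force: 0.0
time: 1.1
tool_pos: [0.1487, -0.5292, 0.2308]
ee_rot: [-0.0, 0.685, 0.729, 0.0]
wrist_force: [0.4, -0.5, -0.1]
finger_gap: 0.705
gripper_force: 0.0
time: 1.6
tool_pos: [0.2265, -0.343, 0.2309]
ee_rot: [-0.0, 0.687, 0.727, 0.0]
wrist_force: [0.5, -1.3, 0.4]
finger_gap: 0.705
gripper_force: 0.0
```

```bash
python3 -m crank '[{"gripper":60,"xyz":[0.94,0.45,0],"roll":0},{"gripper":60,"xyz":[0.94,0.45,0],"roll":0},{"gripper":60,"xyz":[0.94,0.45,0],"roll":0},{"gripper":60,"xyz":[0.94,0.45,0],"roll":0},{"gripper":60,"xyz":[0.94,0.45,0],"roll":0}]'
python3 -m crank '[{"gripper":60,"xyz":[0.94,0.45,0],"roll":0},{"gripper":60,"xyz":[0.94,0.45,0],"roll":0},{"gripper":60,"xyz":[0.94,0.45,0],"roll":0},{"gripper":60,"xyz":[0.94,0.45,0],"roll":0},{"gripper":60,"xyz":[0.94,0.45,0],"roll":0}]'
python3 -m crank '[{"gripper":60,"xyz":[0.94,0.45,0],"roll":0},{"gripper":60,"xyz":[0.94,0.45,0],"roll":0},{"gripper":60,"xyz":[0.94,0.45,0],"roll":0},{"gripper":60,"xyz":[0.94,0.45,0],"roll":0},{"gripper":60,"xyz":[0.94,0.45,0],"roll":0}]'
python3 - <<'E'
from h import *
s=sense();print(np.round(s["tool_pos"],4),s["time"]);m=camera_model("wrist");print(m["K"],m["R"].round(3),(-m["R"].T@m["t"]).round(4))
p,d=snapshot("wrist");cv2.imwrite("pics/w1.png",p[:,:,::-1]);np.savez("w1.npz",p=p,d=d,**m)
E
```

```text
time: 2.1
tool_pos: [0.3054, -0.1502, 0.2312]
ee_rot: [0.0, 0.687, 0.727, 0.0]
wrist_force: [0.9, -0.2, 0.3]
finger_gap: 0.704
gripper_force: 0.0
time: 2.6
tool_pos: [0.3845, 0.0427, 0.2312]
ee_rot: [0.0, 0.686, 0.727, -0.0]
wrist_force: [0.3, -0.7, 0.0]
finger_gap: 0.701
gripper_force: 0.0
time: 3.1
tool_pos: [0.4635, 0.2355, 0.2309]
ee_rot: [-0.0, 0.686, 0.727, -0.0]
wrist_force: [0.5, 0.5, 0.3]
finger_gap: 0.702
gripper_force: 0.0
[0.4635 0.2355 0.2309] 3.1
[[297.31863964   0.         253.56561082]
 [  0.         297.31863964 191.81837201]
 [  0.           0.           1.        ]] [[ 0.998  0.058 -0.001]
 [ 0.056 -0.957  0.285]
 [ 0.015 -0.284 -0.959]] [0.4593 0.3092 0.3717]
```

View pics/w1.png

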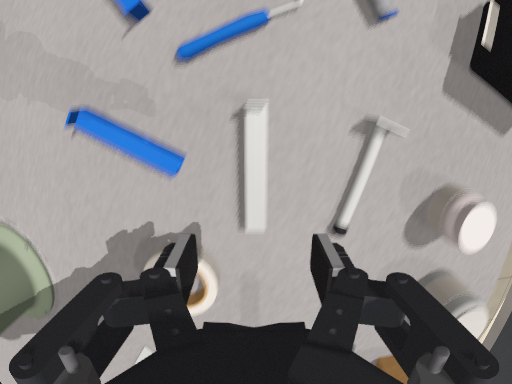

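The wrist view shows the tube from (256,100) at the plate to (255,232) at the mouth, roughly on the fingers' centre line. I'll measure it precisely.

```bash
cat >> h.py <<'E'
def wray(z,uv,h):
    K,R,t=z["K"],z["R"],z["t"];o=-R.T@t
    x=np.array([uv[0]-K[0,2],uv[1]-K[1,2]]);r=np.hypot(*x);a=r/K[0,0]
    d=np.array([*(x/r*np.sin(a)),np.cos(a)])@R
    return o+d*(h-o[2])/d[2]
def wlines(z,rows,u0,u1,h,thr):
    g=cv2.cvtColor(z["p"],cv2.COLOR_RGB2GRAY).astype(float);w=[];wd=[]
    for v in rows:
        i=np.where(g[v,u0:u1]>thr)[0]+u0
        a,b=wray(z,(i.min()-.5,v),h),wray(z,(i.max()+.5,v),h);w.append((a+b)/2);wd.append(np.linalg.norm(b-a))
    w=np.array(w);k,b=np.polyfit(w[:,1],w[:,0],1)
    print("x=%.4f%+.4f*y yaw %.2f wid %.4f y %s"%(b,k,np.degrees(-np.arctan(k)),np.median(wd),w[[0,-1],1].round(4)));return b,k
E
python3 - <<'E'
from h import *
z=np.load("w1.npz");g=cv2.cvtColor(z["p"],cv2.COLOR_RGB2GRAY)
print(g[180,235:280]);print(g[224:242,255])
b,k=wlines(z,range(120,225,5),236,280,.025,205)
for v in(231.5,233.5):y=wray(z,(255,v),.025)[1];print("mouth y",y)
c=np.array([b+k*.234,.234])-sense()["tool_pos"][:2];print(c)
E
```

```text
[155 156 138 126 115 112 111 110 110 142 173 194 207 215 218 218 217 217
 218 218 219 219 218 218 217 218 219 220 220 217 210 201 190 179 175 175
 174 173 173 174 176 177 176 175 174]
[216 216 216 216 209 208 200 199 190 187 179 176 176 177 177 178 177 176]
x=0.4795-0.0562*y yaw 3.22 wid 0.0226 y [0.293  0.1696]
mouth y 0.15375324030338014
mouth y 0.1509464898268312
[ 0.00029531 -0.0065558 ]
```

```bash
python3 -m crank '[{"gripper":60,"xyz":[-0.1,0,0.9],"roll":0},{"gripper":60,"xyz":[0,0,1],"roll":0},{"gripper":60,"xyz":[0,0,1],"roll":0},{"gripper":60,"xyz":[0,0,1],"roll":0},{"gripper":60,"xyz":[0,0,0.7],"roll":0}]'
python3 -m crank '[{"gripper":60,"xyz":[0,0,0.5],"roll":0},{"gripper":60,"xyz":[0,0,0.3],"roll":0},{"gripper":60,"xyz":[0,0,0.22],"roll":0},{"gripper":60,"xyz":[0,0,0],"roll":0},{"gripper":60,"xyz":[0,0,0],"roll":0}]'
```

```text
time: 3.65
tool_pos: [0.4619, 0.229, 0.0446]
ee_rot: [-0.001, 0.687, 0.727, -0.001]
wrist_force: [0.2, -0.4, -0.4]
finger_gap: 0.7
gripper_force: 0.0
time: 4.15
tool_pos: [0.4643, 0.23, 0.0071]
ee_rot: [0.0, 0.687, 0.727, 0.0]
wrist_force: [0.4, 0.4, -0.6]
finger_gap: 0.699
gripper_force: 0.0
```

```bash
python3 -m crank '[{"gripper":60,"xyz":[0.12,0.06,0.08],"roll":0},{"gripper":60,"xyz":[0,0,0],"roll":0},{"gripper":40,"xyz":[0,0,0],"roll":0},{"gripper":20,"xyz":[0,0,0],"roll":0},{"gripper":20,"xyz":[0,0,0],"roll":0}]' 40
python3 -m crank '[{"gripper":20,"xyz":[0,0,0],"roll":0},{"gripper":20,"xyz":[0,0,0],"roll":0},{"gripper":20,"xyz":[0,0,0],"roll":0},{"gripper":20,"xyz":[0,0,0],"roll":0},{"gripper":20,"xyz":[0,0,0],"roll":0}]' 40
```

```text
time: 4.65
tool_pos: [0.4658, 0.2348, 0.0036]
ee_rot: [-0.0, 0.687, 0.727, 0.0]
wrist_force: [-0.8, 0.0, 4.9]
finger_gap: 0.28
gripper_force: 41.1
time: 5.15
tool_pos: [0.4657, 0.2348, 0.0036]
ee_rot: [-0.0, 0.687, 0.727, 0.0]
wrist_force: [-2.0, 0.6, 4.5]
finger_gap: 0.284
gripper_force: 41.1
```

```bash
python3 -m crank '[{"gripper":20,"xyz":[0,0,-0.5],"roll":0},{"gripper":20,"xyz":[0,0,-0.8],"roll":0},{"gripper":20,"xyz":[0,0,-0.8],"roll":0},{"gripper":20,"xyz":[0,0,-0.8],"roll":0},{"gripper":20,"xyz":[0,0,-0.54],"roll":0}]'
python3 -m crank '[{"gripper":20,"xyz":[0,0.5,0],"roll":0},{"gripper":20,"xyz":[0,0.7,0],"roll":0},{"gripper":20,"xyz":[-0.13,0.7,0],"roll":0},{"gripper":20,"xyz":[0,0.44,0],"roll":0},{"gripper":20,"xyz":[-0.5,0,0],"roll":0}]'
python3 -m crank '[{"gripper":20,"xyz":[-0.6,0,0],"roll":0},{"gripper":20,"xyz":[-0.6,0,0],"roll":0},{"gripper":20,"xyz":[-0.5,0,0],"roll":0},{"gripper":20,"xyz":[0,0,0],"roll":0},{"gripper":20,"xyz":[0,0,0],"roll":0}]'
cat > look.py <<'E'
from h import *
import sys
n=sys.argv[1];s=sense();print(np.round(s["tool_pos"],4),s["time"])
for c in sys.argv[2:]:
    m=camera_model(c);p,d=snapshot(c);np.savez(f"{n}_{c}.npz",p=p,d=d,**m);cv2.imwrite(f"pics/{n}_{c}.png",p[:,:,::-1])
E
python3 look.py a wrist top scene; python3 - <<'E'
import cv2,numpy as np
a=cv2.imread("pics/a_wrist.png");b=cv2.imread("pics/a_scene.png")[150:250,130:330];c=cv2.imread("pics/a_top.png")[120:220,200:400]
o=np.zeros((600,800,3),np.uint8);o[:300,:400]=cv2.resize(a,(400,300));o[:200,400:]=cv2.resize(c,(400,200));o[300:600,:600]=cv2.resize(b,(600,300));cv2.imwrite("pics/a_all.png",o)
E
```

```text
time: 5.65
tool_pos: [0.4663, 0.2347, 0.1425]
ee_rot: [0.0, 0.687, 0.727, 0.001]
wrist_force: [1.4, -0.3, -2.7]
finger_gap: 0.281
gripper_force: 40.3
time: 6.15
tool_pos: [0.5631, 0.216, 0.14]
ee_rot: [0.0, 0.686, 0.728, 0.001]
wrist_force: [0.7, -1.0, -2.8]
finger_gap: 0.285
gripper_force: 40.3
time: 6.65
tool_pos: [0.5643, 0.1467, 0.1402]
ee_rot: [-0.001, 0.687, 0.727, -0.0]
wrist_force: [-0.2, -0.1, -2.8]
finger_gap: 0.283
gripper_force: 40.3
[0.5643 0.1467 0.1402] 6.65
```

View pics/a_all.png

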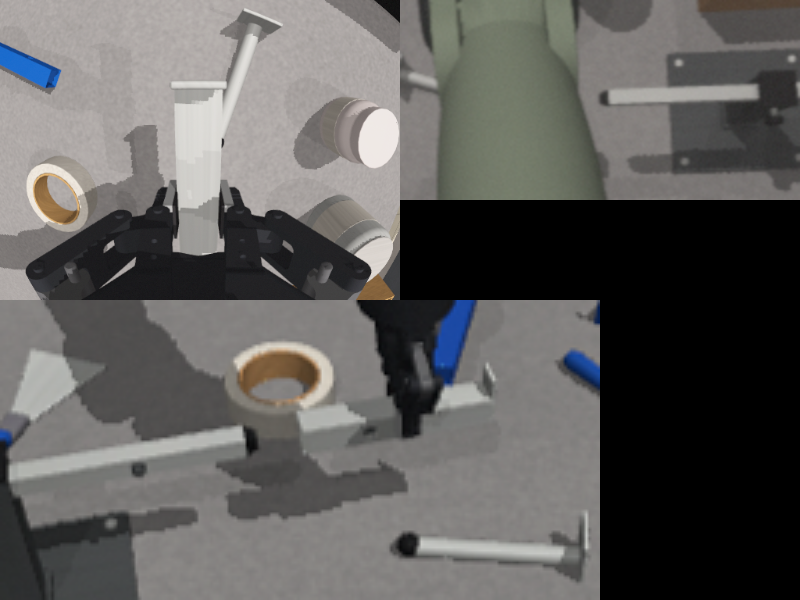

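Mouth and nose are aligned and about 37 mm apart. I'll advance gently and watch the force.

```bash
python3 -m crank '[{"gripper":20,"xyz":[-0.3,0,-0.02],"roll":0},{"gripper":20,"xyz":[-0.3,0,0],"roll":0},{"gripper":20,"xyz":[-0.2,0,0],"roll":0},{"gripper":20,"xyz":[-0.1,0,0],"roll":0},{"gripper":20,"xyz":[0,0,0],"roll":0}]'
python3 -m crank '[{"gripper":20,"xyz":[-0.1,0,0],"roll":0},{"gripper":20,"xyz":[-0.1,0,0],"roll":0},{"gripper":20,"xyz":[-0.1,0,0],"roll":0},{"gripper":20,"xyz":[0,0,0],"roll":0},{"gripper":20,"xyz":[0,0,0],"roll":0}]'
```

```text
time: 7.3
tool_pos: [0.5668, 0.1102, 0.1417]
ee_rot: [0.0, 0.687, 0.727, 0.0]
wrist_force: [0.1, -0.0, -1.8]
finger_gap: 0.285
gripper_force: 40.2
time: 7.8
tool_pos: [0.5674, 0.0991, 0.1417]
ee_rot: [-0.0, 0.687, 0.727, 0.0]
wrist_force: [0.2, -0.3, -2.5]
finger_gap: 0.288
gripper_force: 40.2
```

```bash
python3 look.py b scene; python3 - <<'E'
import cv2
b=cv2.imread("pics/b_scene.png")[165:225,130:310];cv2.imwrite("pics/b1.png",cv2.resize(b,(720,240),interpolation=2))
E
```

```text
[0.5674 0.0991 0.1417] 7.8
```

View pics/b1.png

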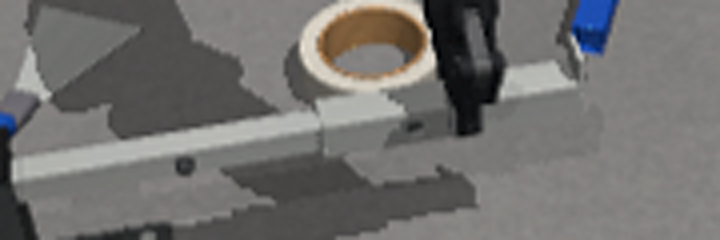

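The nose is inside the mouth at (322,125), with the button visible at (185,165). I'll slide on in small, force-checked steps.

```bash
python3 -m crank '[{"gripper":20,"xyz":[-0.1,0,0],"roll":0},{"gripper":20,"xyz":[-0.1,0,0],"roll":0},{"gripper":20,"xyz":[-0.1,0,0],"roll":0},{"gripper":20,"xyz":[-0.1,0,0],"roll":0},{"gripper":20,"xyz":[0,0,0],"roll":0}]'
```

```text
time: 8.35
tool_pos: [0.5684, 0.0825, 0.1417]
ee_rot: [0.0, 0.687, 0.727, -0.0]
wrist_force: [-0.3, 0.7, -3.3]
finger_gap: 0.29
gripper_force: 40.2
```

```bash
python3 -m crank '[{"gripper":20,"xyz":[-0.1,0,0],"roll":0},{"gripper":20,"xyz":[-0.1,0,0],"roll":0},{"gripper":20,"xyz":[-0.1,0,0],"roll":0},{"gripper":20,"xyz":[-0.1,0,0],"roll":0},{"gripper":20,"xyz":[0,0,0],"roll":0}]'
```

```text
time: 8.85
tool_pos: [0.5693, 0.0666, 0.1417]
ee_rot: [0.0, 0.687, 0.727, -0.0]
wrist_force: [0.7, -0.6, -3.0]
finger_gap: 0.288
gripper_force: 40.2
```

```bash
python3 -m crank '[{"gripper":20,"xyz":[-0.12,0,0],"roll":0},{"gripper":20,"xyz":[-0.12,0,0],"roll":0},{"gripper":20,"xyz":[-0.12,0,0],"roll":0},{"gripper":20,"xyz":[-0.12,0,0],"roll":0},{"gripper":20,"xyz":[0,0,0],"roll":0}]'
```

```text
time: 9.35
tool_pos: [0.5704, 0.0472, 0.1417]
ee_rot: [0.0, 0.687, 0.727, -0.0]
wrist_force: [0.7, -0.1, -2.3]
finger_gap: 0.287
gripper_force: 40.2
```

```bash
python3 -m crank '[{"gripper":20,"xyz":[-0.12,0,0],"roll":0},{"gripper":20,"xyz":[-0.12,0,0],"roll":0},{"gripper":20,"xyz":[-0.12,0,0],"roll":0},{"gripper":20,"xyz":[0,0,0],"roll":0},{"gripper":20,"xyz":[0,0,0],"roll":0}]'
```

```text
time: 9.85
tool_pos: [0.5712, 0.0335, 0.1417]
ee_rot: [-0.0, 0.687, 0.727, 0.0]
wrist_force: [0.7, 0.3, -3.0]
finger_gap: 0.282
gripper_force: 40.2
```

```bash
python3 -m crank '[{"gripper":20,"xyz":[-0.05,0,0],"roll":0},{"gripper":20,"xyz":[-0.05,0,0],"roll":0},{"gripper":20,"xyz":[-0.05,0,0],"roll":0},{"gripper":20,"xyz":[0,0,0],"roll":0},{"gripper":20,"xyz":[0,0,0],"roll":0}]'
```

```text
time: 10.35
tool_pos: [0.5715, 0.0276, 0.1417]
ee_rot: [-0.0, 0.687, 0.727, 0.0]
wrist_force: [-0.1, -0.7, -3.4]
finger_gap: 0.283
gripper_force: 40.2
```

```bash
python3 -m crank '[{"gripper":20,"xyz":[-0.04,0,0],"roll":0},{"gripper":20,"xyz":[-0.04,0,0],"roll":0},{"gripper":20,"xyz":[0,0,0],"roll":0},{"gripper":20,"xyz":[0,0,0],"roll":0},{"gripper":20,"xyz":[0,0,0],"roll":0}]'
```

```text
time: 10.85
tool_pos: [0.5716, 0.0244, 0.1417]
ee_rot: [-0.0, 0.687, 0.727, -0.0]
wrist_force: [-0.2, 1.1, -3.3]
finger_gap: 0.28
gripper_force: 40.2
```

```bash
python3 -m crank '[{"gripper":20,"xyz":[-0.04,0,0],"roll":0},{"gripper":20,"xyz":[0,0,0],"roll":0},{"gripper":20,"xyz":[0,0,0],"roll":0},{"gripper":20,"xyz":[0,0,0],"roll":0},{"gripper":20,"xyz":[0,0,0],"roll":0}]'
```

```text
time: 11.35
tool_pos: [0.5717, 0.0228, 0.1417]
ee_rot: [0.0, 0.687, 0.727, 0.0]
wrist_force: [0.2, -0.5, -2.8]
finger_gap: 0.283
gripper_force: 40.2
```

```bash
python3 -m crank '[{"gripper":20,"xyz":[-0.04,0,0],"roll":0},{"gripper":20,"xyz":[0,0,0],"roll":0},{"gripper":20,"xyz":[0,0,0],"roll":0},{"gripper":20,"xyz":[0,0,0],"roll":0},{"gripper":20,"xyz":[0,0,0],"roll":0}]'
```

```text
time: 11.85
tool_pos: [0.5718, 0.0214, 0.1416]
ee_rot: [-0.0, 0.686, 0.727, 0.0]
wrist_force: [-0.2, 1.9, -2.5]
finger_gap: 0.283
gripper_force: 40.3
```

```bash
python3 -m crank '[{"gripper":20,"xyz":[-0.03,0,0],"roll":0},{"gripper":20,"xyz":[0,0,0],"roll":0},{"gripper":20,"xyz":[0,0,0],"roll":0},{"gripper":20,"xyz":[0,0,0],"roll":0},{"gripper":20,"xyz":[0,0,0],"roll":0}]'
```

```text
time: 12.35
tool_pos: [0.5718, 0.0208, 0.1417]
ee_rot: [-0.001, 0.686, 0.727, 0.001]
wrist_force: [0.3, 5.7, -2.3]
finger_gap: 0.28
gripper_force: 40.3
```

```bash
python3 -m crank '[{"gripper":20,"xyz":[-0.03,0,0],"roll":0},{"gripper":20,"xyz":[0,0,0],"roll":0},{"gripper":20,"xyz":[0,0,0],"roll":0},{"gripper":20,"xyz":[0,0,0],"roll":0},{"gripper":20,"xyz":[0,0,0],"roll":0}]'
```

```text
time: 12.85
tool_pos: [0.5718, 0.0205, 0.1417]
ee_rot: [-0.001, 0.686, 0.728, 0.001]
wrist_force: [-0.3, 6.9, -0.9]
finger_gap: 0.285
gripper_force: 40.4
```

Contact with the button at 6–7 N and no side load. I'll relax, open, go down a little and move to the mouth.

```bash
python3 -m crank '[{"gripper":20,"xyz":[0.04,0,0],"roll":0},{"gripper":20,"xyz":[0,0,0],"roll":0},{"gripper":30,"xyz":[0,0,0],"roll":0},{"gripper":45,"xyz":[0,0,0],"roll":0},{"gripper":60,"xyz":[0,0,0],"roll":0}]'
python3 -m crank '[{"gripper":60,"xyz":[0,0,0],"roll":0},{"gripper":60,"xyz":[0,0,0.18],"roll":0},{"gripper":60,"xyz":[0,0,0],"roll":0},{"gripper":60,"xyz":[0,0,0],"roll":0},{"gripper":60,"xyz":[0,0,0],"roll":0}]'
python3 -m crank '[{"gripper":60,"xyz":[-0.4,0,0],"roll":0},{"gripper":60,"xyz":[-0.5,0,0],"roll":0},{"gripper":60,"xyz":[-0.5,0,0],"roll":0},{"gripper":60,"xyz":[-0.5,0,0],"roll":0},{"gripper":60,"xyz":[-0.22,0,0],"roll":0}]'
python3 -m crank '[{"gripper":60,"xyz":[0,0,0],"roll":0},{"gripper":60,"xyz":[0,0,0],"roll":0},{"gripper":60,"xyz":[0,0,0],"roll":0},{"gripper":60,"xyz":[0,0,0],"roll":0},{"gripper":60,"xyz":[0,0,0],"roll":0}]'
python3 look.py c scene wrist; python3 - <<'E'
import cv2,numpy as np
b=cv2.imread("pics/c_scene.png")[175:225,130:270];w=cv2.imread("pics/c_wrist.png")[120:320,120:400]
o=np.zeros((600,700,3),np.uint8);o[:250]=cv2.resize(b,(700,250),interpolation=2);o[250:600,:490]=cv2.resize(w,(490,350));cv2.imwrite("pics/c1.png",o)
E
```

```text
time: 13.35
tool_pos: [0.5724, 0.0196, 0.1421]
ee_rot: [0.001, 0.687, 0.727, -0.0]
wrist_force: [0.1, -0.1, 0.4]
finger_gap: 0.678
gripper_force: 0.0
time: 13.85
tool_pos: [0.5719, 0.0204, 0.1344]
ee_rot: [-0.0, 0.687, 0.727, -0.0]
wrist_force: [-0.5, 0.5, -0.1]
finger_gap: 0.701
gripper_force: 0.0
time: 14.35
tool_pos: [0.577, -0.0667, 0.1346]
ee_rot: [0.0, 0.687, 0.726, -0.0]
wrist_force: [0.4, 0.3, -0.4]
finger_gap: 0.698
gripper_force: 0.0
time: 14.85
tool_pos: [0.5767, -0.0635, 0.1345]
ee_rot: [-0.0, 0.686, 0.727, 0.0]
wrist_force: [-0.5, -0.3, 0.1]
finger_gap: 0.705
gripper_force: 0.0
[ 0.5767 -0.0635  0.1345] 14.85
```

View pics/c1.png

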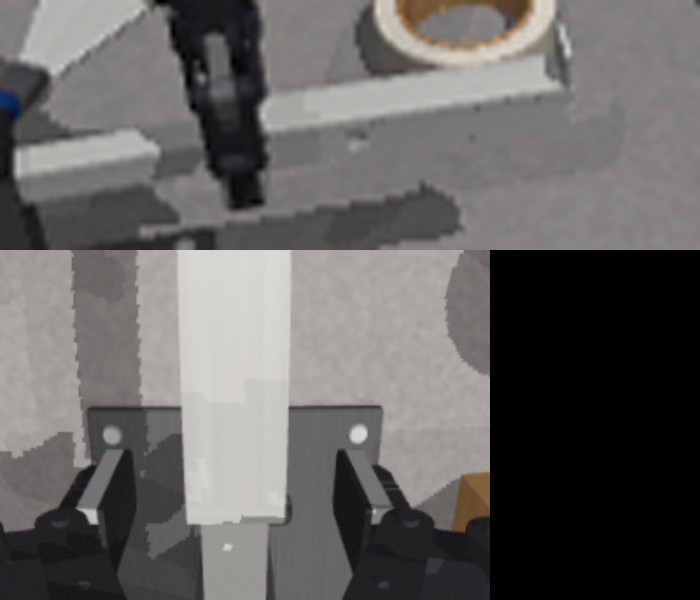

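The scene crop shows the tube resting on the stub, with the finger at the mouth around (235,180). The wrist crop shows the mouth edge at (238,521) and the button just past it at (288,512). I'll compute the mouth's position relative to the pads.

```bash
python3 - <<'E'
from h import *
z=np.load("c_wrist.npz");z=dict(z)
f=lambda u,v:(120+u/1.75,120+(v-250)/1.75)
print("mouth",wray(z,f(238,522),.1625).round(4),"btn",wray(z,f(289,499),.151).round(4),wray(z,f(289,524),.151).round(4))
a,b=wray(z,f(187,520),.1625),wray(z,f(287,520),.1625);print("wid",b-a)
E
```

```text
mouth [ 0.5776 -0.0621  0.1625] btn [ 0.5917 -0.0613  0.151 ] [ 0.5925 -0.0695  0.151 ]
wid [0.0254121  0.00145668 0.        ]
```

```bash
python3 -m crank '[{"gripper":50,"xyz":[-0.02,0,0],"roll":0},{"gripper":45,"xyz":[0,0,0],"roll":0},{"gripper":38,"xyz":[0,0,0],"roll":0},{"gripper":32,"xyz":[0,0,0],"roll":0},{"gripper":20,"xyz":[0,0,0],"roll":0}]' 40
python3 -m crank '[{"gripper":20,"xyz":[0,0,0],"roll":0},{"gripper":20,"xyz":[0,0,0],"roll":0},{"gripper":20,"xyz":[0,0,0],"roll":0},{"gripper":20,"xyz":[0,0,0],"roll":0},{"gripper":20,"xyz":[0,0,0],"roll":0}]'
```

```text
time: 15.45
tool_pos: [0.5778, -0.0651, 0.1349]
ee_rot: [0.001, 0.686, 0.727, 0.001]
wrist_force: [2.1, 1.0, -0.8]
finger_gap: 0.285
gripper_force: 41.2
time: 15.95
tool_pos: [0.5775, -0.0651, 0.1349]
ee_rot: [0.001, 0.687, 0.727, 0.001]
wrist_force: [4.6, 1.3, 1.2]
finger_gap: 0.287
gripper_force: 41.4
```

The gap equals the tube's width, so the button is pressed level. I'll slide on gently.

```bash
python3 -m crank '[{"gripper":20,"xyz":[-0.04,0,0],"roll":0},{"gripper":20,"xyz":[-0.04,0,0],"roll":0},{"gripper":20,"xyz":[-0.02,0,0],"roll":0},{"gripper":20,"xyz":[0,0,0],"roll":0},{"gripper":20,"xyz":[0,0,0],"roll":0}]'
```

```text
time: 16.45
tool_pos: [0.5771, -0.0673, 0.1345]
ee_rot: [-0.001, 0.686, 0.727, 0.001]
wrist_force: [4.3, 4.8, 1.5]
finger_gap: 0.286
gripper_force: 40.8
```

```bash
python3 -m crank '[{"gripper":20,"xyz":[-0.03,0,0],"roll":0},{"gripper":20,"xyz":[-0.03,0,0],"roll":0},{"gripper":20,"xyz":[-0.03,0,0],"roll":0},{"gripper":20,"xyz":[0,0,0],"roll":0},{"gripper":20,"xyz":[0,0,0],"roll":0}]'
```

```text
time: 16.95
tool_pos: [0.5773, -0.0706, 0.1344]
ee_rot: [-0.001, 0.686, 0.728, 0.002]
wrist_force: [5.0, 4.6, 1.8]
finger_gap: 0.281
gripper_force: 40.8
```

```bash
python3 -m crank '[{"gripper":20,"xyz":[-0.04,0,0],"roll":0},{"gripper":20,"xyz":[-0.04,0,0],"roll":0},{"gripper":20,"xyz":[-0.04,0,0],"roll":0},{"gripper":20,"xyz":[0,0,0],"roll":0},{"gripper":20,"xyz":[0,0,0],"roll":0}]'
```

```text
time: 17.45
tool_pos: [0.5779, -0.0762, 0.1346]
ee_rot: [-0.001, 0.686, 0.727, 0.001]
wrist_force: [4.9, 2.6, 1.4]
finger_gap: 0.285
gripper_force: 40.8
```

```bash
python3 -m crank '[{"gripper":20,"xyz":[-0.05,0,0],"roll":0},{"gripper":20,"xyz":[-0.05,0,0],"roll":0},{"gripper":20,"xyz":[-0.05,0,0],"roll":0},{"gripper":20,"xyz":[0,0,0],"roll":0},{"gripper":20,"xyz":[0,0,0],"roll":0}]'
python3 look.py d scene wrist; python3 - <<'E'
import cv2,numpy as np
b=cv2.imread("pics/d_scene.png")[175:225,130:270];w=cv2.imread("pics/d_wrist.png")[120:320,120:400]
o=np.zeros((600,700,3),np.uint8);o[:250]=cv2.resize(b,(700,250),interpolation=2);o[250:600,:490]=cv2.resize(w,(490,350));cv2.imwrite("pics/d1.png",o)
E
```

```text
time: 17.95
tool_pos: [0.5783, -0.0823, 0.1346]
ee_rot: [-0.001, 0.686, 0.727, 0.001]
wrist_force: [5.2, 3.4, 0.7]
finger_gap: 0.281
gripper_force: 40.8
[ 0.5783 -0.0823  0.1346] 17.95
```

View pics/d1.png

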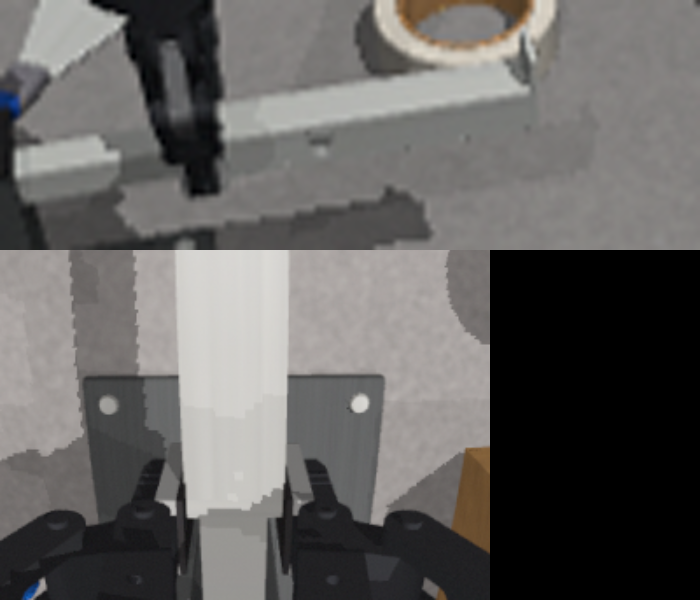

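The tube is following: the plate moved from (570) to (530) in the crop, and the mouth is still between the pads with the button under the wall. About 41 mm to go.

```bash
python3 -m crank '[{"gripper":20,"xyz":[-0.1,0,0],"roll":0},{"gripper":20,"xyz":[-0.1,0,0],"roll":0},{"gripper":20,"xyz":[-0.1,0,0],"roll":0},{"gripper":20,"xyz":[-0.05,0,0],"roll":0},{"gripper":20,"xyz":[0,0,0],"roll":0}]'
```

```text
time: 18.55
tool_pos: [0.5791, -0.0963, 0.1346]
ee_rot: [-0.001, 0.686, 0.727, 0.001]
wrist_force: [5.3, 3.4, 1.6]
finger_gap: 0.285
gripper_force: 40.8
```

```bash
python3 -m crank '[{"gripper":20,"xyz":[-0.1,0,0],"roll":0},{"gripper":20,"xyz":[-0.1,0,0],"roll":0},{"gripper":20,"xyz":[-0.1,0,0],"roll":0},{"gripper":20,"xyz":[-0.05,0,0],"roll":0},{"gripper":20,"xyz":[0,0,0],"roll":0}]'
```

```text
time: 19.05
tool_pos: [0.5799, -0.1103, 0.1346]
ee_rot: [-0.001, 0.687, 0.727, 0.001]
wrist_force: [5.3, 3.3, 0.8]
finger_gap: 0.28
gripper_force: 40.8
```

```bash
python3 -m crank '[{"gripper":20,"xyz":[-0.04,0,0],"roll":0},{"gripper":20,"xyz":[-0.04,0,0],"roll":0},{"gripper":20,"xyz":[-0.04,0,0],"roll":0},{"gripper":20,"xyz":[0,0,0],"roll":0},{"gripper":20,"xyz":[0,0,0],"roll":0}]'
```

```text
time: 19.55
tool_pos: [0.5801, -0.1148, 0.1345]
ee_rot: [-0.001, 0.687, 0.727, 0.002]
wrist_force: [5.5, 3.5, 1.5]
finger_gap: 0.28
gripper_force: 40.8
```

```bash
python3 -m crank '[{"gripper":20,"xyz":[-0.04,0,0],"roll":0},{"gripper":20,"xyz":[-0.04,0,0],"roll":0},{"gripper":20,"xyz":[0,0,0],"roll":0},{"gripper":20,"xyz":[0,0,0],"roll":0},{"gripper":20,"xyz":[0,0,0],"roll":0}]'
```

```text
time: 20.05
tool_pos: [0.5803, -0.118, 0.1346]
ee_rot: [-0.001, 0.687, 0.727, 0.002]
wrist_force: [4.6, 2.9, 1.0]
finger_gap: 0.282
gripper_force: 40.8
```

```bash
python3 -m crank '[{"gripper":20,"xyz":[-0.04,0,0],"roll":0},{"gripper":20,"xyz":[0,0,0],"roll":0},{"gripper":20,"xyz":[0,0,0],"roll":0},{"gripper":20,"xyz":[0,0,0],"roll":0},{"gripper":20,"xyz":[0,0,0],"roll":0}]'
```

```text
time: 20.55
tool_pos: [0.5804, -0.1197, 0.1346]
ee_rot: [-0.001, 0.687, 0.727, 0.001]
wrist_force: [4.1, 3.8, 1.5]
finger_gap: 0.285
gripper_force: 40.8
```

```bash
python3 -m crank '[{"gripper":20,"xyz":[-0.03,0,0],"roll":0},{"gripper":20,"xyz":[0,0,0],"roll":0},{"gripper":20,"xyz":[0,0,0],"roll":0},{"gripper":20,"xyz":[0,0,0],"roll":0},{"gripper":20,"xyz":[0,0,0],"roll":0}]'
```

```text
time: 21.05
tool_pos: [0.5804, -0.1208, 0.1346]
ee_rot: [-0.001, 0.687, 0.727, 0.001]
wrist_force: [4.7, 3.4, 1.1]
finger_gap: 0.285
gripper_force: 40.8
```

```bash
python3 -m crank '[{"gripper":20,"xyz":[-0.03,0,0],"roll":0},{"gripper":20,"xyz":[0,0,0],"roll":0},{"gripper":20,"xyz":[0,0,0],"roll":0},{"gripper":20,"xyz":[0,0,0],"roll":0},{"gripper":20,"xyz":[0,0,0],"roll":0}]'
```

```text
time: 21.55
tool_pos: [0.5795, -0.123, 0.1342]
ee_rot: [-0.001, 0.686, 0.727, -0.0]
wrist_force: [0.1, 2.2, 2.0]
finger_gap: 0.285
gripper_force: 40.9
```

```bash
python3 -m crank '[{"gripper":20,"xyz":[-0.03,0,0],"roll":0},{"gripper":20,"xyz":[0,0,0],"roll":0},{"gripper":20,"xyz":[0,0,0],"roll":0},{"gripper":20,"xyz":[0,0,0],"roll":0},{"gripper":20,"xyz":[0,0,0],"roll":0}]'
```

```text
time: 22.05
tool_pos: [0.5798, -0.1245, 0.1343]
ee_rot: [-0.0, 0.686, 0.727, -0.0]
wrist_force: [-0.9, 1.9, 1.7]
finger_gap: 0.28
gripper_force: 40.9
```

The side force vanished at y=-0.123, so the button has clicked. I'll let go, rise and check.

```bash
python3 -m crank '[{"gripper":30,"xyz":[0.01,0,0],"roll":0},{"gripper":45,"xyz":[0,0,0],"roll":0},{"gripper":60,"xyz":[0,0,0],"roll":0},{"gripper":70,"xyz":[0,0,0],"roll":0},{"gripper":70,"xyz":[0,0,0],"roll":0}]'
python3 -m crank '[{"gripper":70,"xyz":[0,0,0],"roll":0},{"gripper":70,"xyz":[0,0,-0.5],"roll":0},{"gripper":70,"xyz":[0,0,-0.8],"roll":0},{"gripper":70,"xyz":[0,0,-0.8],"roll":0},{"gripper":70,"xyz":[0,0,-0.5],"roll":0}]'
python3 -m crank '[{"gripper":70,"xyz":[0,0,-0.5],"roll":0},{"gripper":70,"xyz":[0.3,0,0],"roll":0},{"gripper":70,"xyz":[0.3,0,0],"roll":0},{"gripper":70,"xyz":[0,0,0],"roll":0},{"gripper":70,"xyz":[0,0,0],"roll":0}]'
python3 look.py e scene; python3 - <<'E'
import cv2,numpy as np
i=cv2.imread("pics/e_scene.png");b=i[170:230,80:280]
o=np.zeros((600,800,3),np.uint8);o[:240]=cv2.resize(b,(800,240),interpolation=2);o[240:,:480]=cv2.resize(i,(480,360));cv2.imwrite("pics/e1.png",o)
E
```

```text
time: 22.55
tool_pos: [0.5802, -0.1243, 0.1345]
ee_rot: [0.0, 0.687, 0.727, -0.0]
wrist_force: [0.0, 1.1, -0.0]
finger_gap: 0.821
gripper_force: 0.0
time: 23.05
tool_pos: [0.581, -0.1244, 0.2411]
ee_rot: [0.001, 0.687, 0.727, 0.001]
wrist_force: [0.5, -0.0, -1.1]
finger_gap: 0.82
gripper_force: 0.0
time: 23.55
tool_pos: [0.5781, -0.0992, 0.2572]
ee_rot: [-0.001, 0.686, 0.728, -0.001]
wrist_force: [0.2, -0.0, 0.2]
finger_gap: 0.818
gripper_force: 0.0
[ 0.5781 -0.0992  0.2572] 23.55
```

View pics/e1.png

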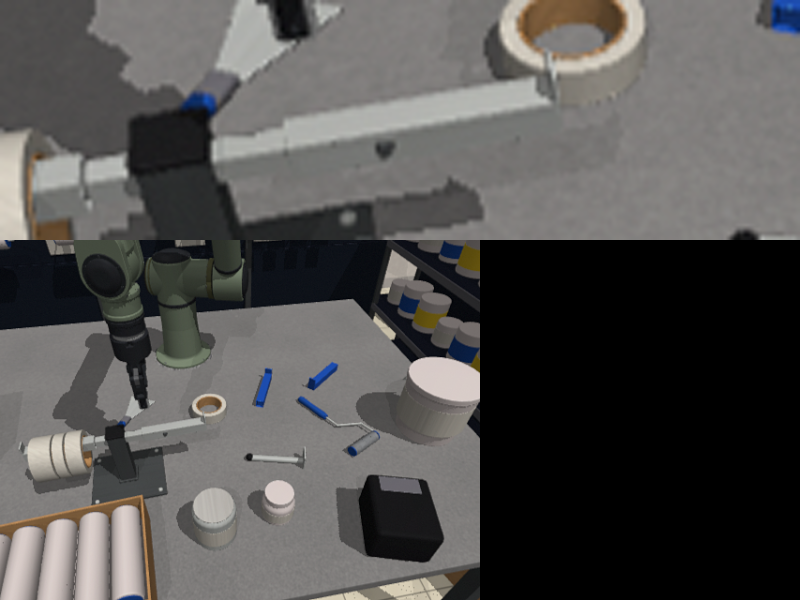

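The button stands out through the tube's hole at (385,148), the gripper is clear and the other goods are where they were.

```bash
python3 -c "
from workcell import *
print(job_done())"
```

```text
the job is handed in; nothing more can be done
None
```

The display arm is on the stub with the button clicked out through its hole; I let go and handed the job in at about 23.6 s of the 72 s allowed. Wrist force readings stayed under about 8 N, and the other goods look unmoved.

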